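Fit the keyed spacer and ledge on the leaning easel post

TASK

Get the small easel stand ready for a panel: slide the hexagonal spacer fully home on the leaning post, let go of it, then fit the wooden ledge, cork pads and lips up, fully home on top of the spacer. The post has a flat along it and may have been left swivelled either way, so turn each part until its bore's flat meets the post's flat before it can go down. Leave the jar, the vial rack and the magnifier visor where they are.

Things in the scene. Friction and masses are not known exactly. Their poses are not given: they have to be found in the camera images.
- seat (a point): centre of the top face of a round steel collar, 42 mm across, 90 mm above the table on the fixed easel stand (dark steel slab 150 x 130 x 14 mm, leaning column). The parts end up here. z runs up along the post, 25 degrees from vertical, leaning towards the robot's side; y is level; x points away from the lean and up
- post_tip (a point): centre of the tip of the D-section steel post, 62 mm up z from the seat; same axes as the seat. Post: 24 mm across, one flat along all of it, 6 mm from the axis; last 1.5 mm chamfered. It swivels very stiffly and stays as left: its flat faces x give or take 0.6 rad, not reported. A part matching within some 8 degrees goes down; else it stops on the tip. Find it by touch or eye
- spacer: bare aluminium hexagonal sleeve standing on the table, 48 mm across flats, 30 mm high, 84 to 168 g. Origin: centre of underside, z along the bore. Through bore D-shaped: radius 13.2 mm, its flat 7.2 mm from the axis on the +x side, mouths chamfered 1 mm. Outer flats face +x and every 60 degrees on. Let go on the post with flats matching, it slides down by its weight
- spacer_mid (a point): middle of the spacer's bore, 15 mm above its underside; axes as the spacer's
- ledge: wooden bar on the table, 48 mm wide (x), 120 mm long (y), 20 mm high, 98 to 196 g. Origin: centre of underside, on the axis of a D bore as the spacer's (flat on the +x side). Near each end a cork pad on top and, on the +x edge, a lip 6 mm thick, 22 mm long, 14 mm high, centred 49 mm from the bore. Home, its underside lies on the spacer, 30 mm above the seat
- jar: bystander: closed white plastic jar, 72 mm across, 130 mm high, loose. Origin: centre of underside
- vials: bystander: wooden rack 70 x 160 mm, 22 mm high, with five dark amber vials, 64 mm high in all, loose. Origin: centre of underside
- visor: bystander: headband magnifier, grey lens box 45 x 150 x 44 mm with a black band loop behind it, about 200 mm by 150 mm, loose. Origin: centre of the band loop, on the table

How it is judged:
By the outcome, as a careful person would: the job done as asked, in the order asked, and still so for the second after the job is handed in, with the robot touching nothing.
It also fails if it takes over 72 s, if anything falls off the work surface, if the arm or the gripper's body presses on something with over 40 N, if the wrist force passes 120 N, or if a joint passes its speed limit or range.

ROBOT

A 7-joint arm with a two-finger parallel gripper is mounted at the origin on the work surface. World frame = base frame: x ahead of the robot, y to its left, z up, the work surface at z = 0. Lengths are in m, angles in rad, forces in N, time in s.
With the tool pointing down it reaches from about 0.35 to 0.9 m from the base axis. Payload 8.1 kg.
Tool frame: the origin (TCP) lies at the very end of the fingers, on their centre line; the grasp point (between the pads) lies 19 mm behind it; z points along the fingers, y is the direction in which the jaws open and shut (so a half turn about z gives the same grasp; the last joint's range is limited). The gripper opens to 85 mm and grips with 20 to 120 N. Pads are 22 mm wide; open, the fingers measure 114 mm over their backs; the gripper's body (76 mm by 85 mm) begins 54 mm behind the grasp point. The pads swing forward as they close: fully open they stand 13 mm farther back than shut.
Start: joints at [1.216, 0.434, 0.025, 1.573, -0.012, 1.134, -0.075], TCP at [0.156, -0.605, 0.231] pointing down, gripper open.
Joint ranges: [-2.62, 2.62], [-0.44, 2.09], [-1.27, 1.32], [0.08, 2.57], [-1.32, 4.46], [0.12, 2], [-2.74, 2.74]. Speed limits (rad/s): [2.22, 2.22, 3.01, 3.01, 3.14, 3.14, 3.14].

INTERFACE

Orientations are given as a rotation vector (axis times angle).
In Python, from bench import bot gives the robot as it stands.
- The arm moves only by the tool step_arm, never from a script. Its argument "series" is a list of rows, each a list of 2 entries, a list of its own where there are three numbers: the shift along the tool's x, y, z in mm, then the turn about the tool's z in rad. In form: [[[tx, ty, tz], spin], ...]. A call has 1 to 20 rows; each row is the pose to reach, as a shift and turn from the pose commanded when the call began, along the tool's axes at that moment; what a row does not reach only later rows make up. A row lasts 1/10 s, in which the tool goes at most 50 mm and 8.59 degrees, less where a joint would pass 70% of its speed; a pose out of reach is approached as far as the arm can. A call with a gripper value outside its range is refused whole. "hand" is the opening in per cent of the stroke, from 0 (shut) to 100 (fully open), set as the call begins (left out, the last holds). The fingers move at their own pace and stop on an object; the grip force is fixed at half the most. Time passes only in rows, so rows that repeat a pose let the fingers close. It gives the time, the measured TCP pose, the force and the opening at its end, in the units of the state.
- bot.observe(): the state, without advancing time (a new reading comes with each control period).
- bot.capture(name): name is "scene" or "top"; returns the picture (480x640x3 uint8, blue, green, red); there is no depth.
- bot.get_calibration(name): a dict with "fovy" (degrees; the focal length in pixels is half the picture's height over the tangent of half this angle, whatever the lens; pixels are square), "cx", "cy" (the principal point, pixels), "world_to_cam" (4x4, takes a point from world to camera coordinates). Camera axes: x right, y down, z forward; pixel columns grow to the right and rows downward; lengths in m; the calibration is good to about 2 mm. A picture is of the moment at which its call begins. get_calibration takes no time and is no camera call.
- bot.job_done(): hands the job in, once; it reports no verdict.
The state is a dict: "clock": time; "q": joint angles; "dq": joint speeds; "joint_torque": joint torques, N m; "tcp_pos": TCP position; "ee_rot": TCP orientation; "wrist_force": force on the tool from outside, world axes, zero at the start; "torque": the same for the moment, N m; "finger_gap": finger opening in m.
Only numpy, scipy, OpenCV 4.12 (cv2) and the standard library are available. Lean on these libraries where they do the work, as an engineer would, in place of code of your own. Each camera call takes 0.05 s, during which the arm holds its last target. There are 200 camera calls.

## Working session

There is one attempt and no reset: what is moved stays moved. The work goes in short steps, Python scripts to look and compute and a tool call to move; the robot and the scene stay as the last step left them, time stands still between calls to the robot, and variables do not carry over. Pictures are saved under pics/ and viewed, about 8 in all and at most 12, crops included, and the job is handed in when it is done.

Besides the shell and the picture viewer there is one more tool, called after ">>>" as a command line: name --argument value ..., lists and objects as JSON in quotes. step_arm: Moves the arm, as the interface text tells. Its arguments: {"type":"object","properties":{"series":{"type":"array","items":{"type":"array"}},"hand":{"type":"number"}},"required":["series"]}

```bash
mkdir -p pics; ls; python3 - <<'E'
from bench import bot
import cv2,numpy as np
s=bot.observe()
for k in s: print(k,np.round(s[k],3))
for n in("scene","top"):
    im=bot.capture(n); cv2.imwrite(f"pics/{n}0.png",im)
    c=bot.get_calibration(n); print(n,c)
E
```

```text
pics
clock 0.0
q [ 1.216  0.435  0.025  1.574 -0.012  1.134 -0.075]
dq [-0.    -0.    -0.001  0.    -0.    -0.    -0.   ]
joint_torque [ 0.0000e+00 -6.7048e+01  1.0250e+00 -3.1622e+01  1.5000e-02  1.2000e-02
  0.0000e+00]
tcp_pos [ 0.156 -0.605  0.231]
ee_rot [-3.115e+00 -3.940e-01  1.000e-03]
wrist_force [-0.174 -0.876 -0.448]
torque [ 0.039  0.004 -0.002]
finger_gap 0.086
scene {'fovy': 44.742311673260986, 'cx': 320.99743794111504, 'cy': 233.2518194881563, 'world_to_cam': array([[-0.1359608 ,  0.9906409 , -0.01205247, -0.02226359],
       [ 0.79879938,  0.10241906, -0.59281523, -0.41794993],
       [-0.58603261, -0.09022714, -0.80524831,  1.70836791],
       [ 0.        ,  0.        ,  0.        ,  1.        ]])}
top {'fovy': 42.14478173476981, 'cx': 322.7720086040961, 'cy': 239.94891520090718, 'world_to_cam': array([[-6.73485232e-04, -9.99999762e-01,  1.47065396e-04,
         7.42295157e-02],
       [-9.82904086e-01,  6.34894263e-04, -1.84117233e-01,
         5.99089891e-01],
       [ 1.84117096e-01, -2.68551416e-04, -9.82904280e-01,
         1.53037957e+00],
       [ 0.00000000e+00,  0.00000000e+00,  0.00000000e+00,
         1.00000000e+00]])}
```

View pics/scene0.png

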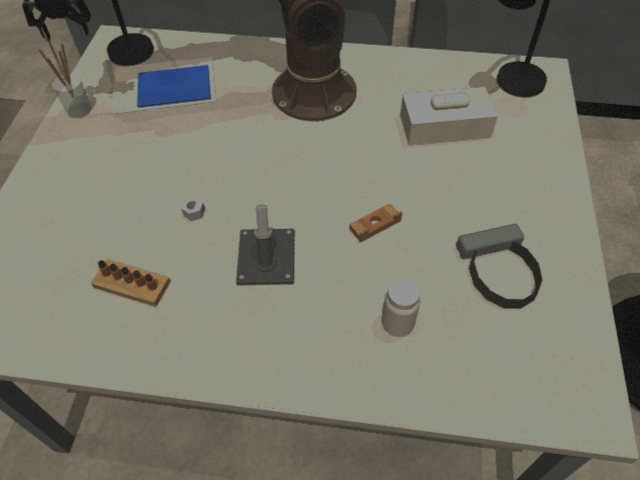

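View pics/top0.png

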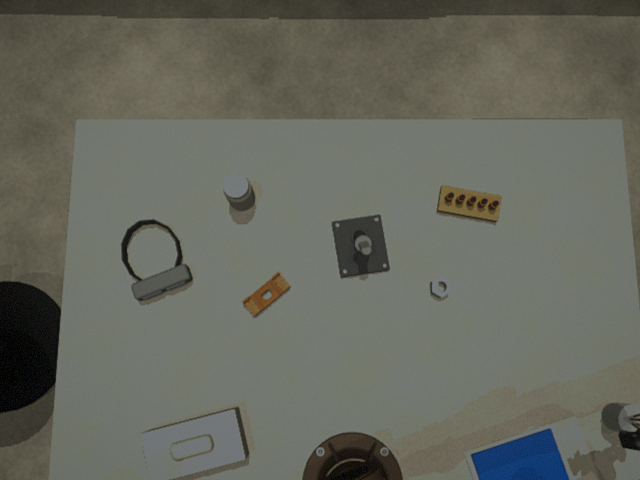

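```bash
cat > h.py <<'E'
import cv2,numpy as np
from bench import bot
from scipy.spatial.transform import Rotation as R
C={n:bot.get_calibration(n) for n in("scene","top")}
def F(n): return 240/np.tan(np.radians(C[n]["fovy"])/2)
def proj(n,p):
    c=C[n];q=c["world_to_cam"]@np.append(p,1);return F(n)*q[0]/q[2]+c["cx"],F(n)*q[1]/q[2]+c["cy"]
def ray(n,u,v):
    c=C[n];W=c["world_to_cam"];d=W[:3,:3].T@np.array([(u-c["cx"])/F(n),(v-c["cy"])/F(n),1]);return -W[:3,:3].T@W[:3,3],d/np.linalg.norm(d)
def onz(n,u,v,z):
    o,d=ray(n,u,v);return o+d*(z-o[2])/d[2]
def tri(uv):
    A=np.zeros((3,3));b=np.zeros(3)
    for n,(u,v) in uv.items():
        o,d=ray(n,u,v);M=np.eye(3)-np.outer(d,d);A+=M;b+=M@o
    p=np.linalg.solve(A,b)
    return p,[np.subtract(proj(n,p),uv[n]).round(1) for n in uv]
E
python3 - <<'E'
import cv2,numpy as np
def crop(im,x,y,w,h,s=5):
    c=cv2.resize(im[y:y+h,x:x+w],None,fx=s,fy=s,interpolation=cv2.INTER_CUBIC)
    c=cv2.convertScaleAbs(c,alpha=1.5)
    for i in range(0,w,10): cv2.line(c,(i*s,0),(i*s,6),(0,0,255),1)
    for i in range(0,h,10): cv2.line(c,(0,i*s),(6,i*s),(0,0,255),1)
    cv2.putText(c,f"{x},{y}",(8,20),0,.5,(0,0,255),1)
    return c
t=cv2.imread("pics/top0.png");s=cv2.imread("pics/scene0.png")
M=np.zeros((600,800,3),np.uint8)
for (im,x,y,w,h,X,Y,k) in [(t,325,205,70,80,0,0,4),(s,230,200,70,90,280,0,4),(t,424,274,30,30,560,0,8),(s,178,192,30,30,560,240,8),(t,235,265,62,60,0,360,4),(s,345,200,62,45,280,360,4)]:
    c=crop(im,x,y,w,h,k);c=c[:600-Y,:800-X];M[Y:Y+c.shape[0],X:X+c.shape[1]]=c
cv2.imwrite("pics/m1.png",M)
E
```

```text
(no output)
```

View pics/m1.png

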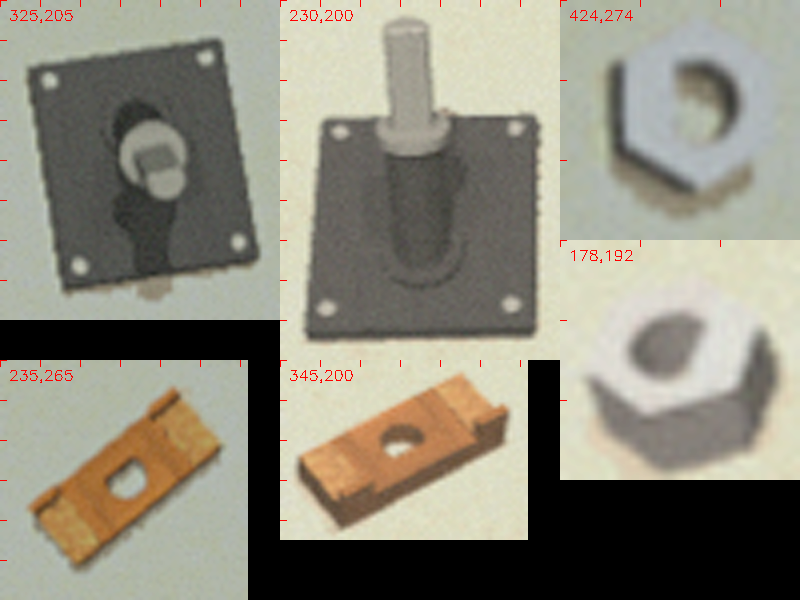

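```bash
python3 - <<'E'
from h import *
t=cv2.imread("pics/top0.png");s=cv2.imread("pics/scene0.png")
# slab bolts (crop/4+offset), image order TL TR BR BL
b=np.array([(50,80),(206,58),(238,242),(80,266)])/4+[325,205]
P=np.array([onz("top",*p,0.014) for p in b])
bs=np.array([(340,131),(516,128),(511,304),(326,308)]);bs=(bs-[280,0])/4+[230,200]
Q=np.array([onz("scene",*p,0.014) for p in bs])
for n,X in(("top",P),("scene",Q)):
    e=[X[(i+1)%4]-X[i] for i in range(4)]
    print(n,"ctr",X.mean(0).round(4),[(round(float(np.hypot(*v[:2])),4),round(float(np.degrees(np.arctan2(v[1],v[0]))),1)) for v in e])
# collar centre and tip
print("collar",tri({"top":(325+152/4,205+155/4),"scene":(230+(414-280)/4,200+133/4)}))
print("tip",tri({"top":(325+165/4,205+180/4),"scene":(230+(406-280)/4,200+27/4)}))
# ledge
hsv=cv2.cvtColor(t,cv2.COLOR_BGR2HSV)
m=cv2.inRange(hsv,(5,110,60),(22,255,255)); m[:, :235]=0; m[:,300:]=0; m[:262]=0;m[325:]=0
cs,_=cv2.findContours(m,cv2.RETR_EXTERNAL,cv2.CHAIN_APPROX_NONE);c=max(cs,key=cv2.contourArea)
bx=cv2.boxPoints(cv2.minAreaRect(c)); W=np.array([onz("top",*p,0.02) for p in bx]);print("ledge",W.mean(0).round(4))
for i in range(2):
    v=W[i+1]-W[i];print(np.hypot(*v[:2]).round(4),np.degrees(np.arctan2(v[1],v[0])).round(1))
bo=onz("top",235+127/4,265+(479-360)/4,0.02);print("ledge bore top",bo,"scene",onz("scene",345+(403-280)/4,200+(440-360)/4,.012))
# spacer top hexagon corners (8x crop)
hx=np.array([(622,62),(697,18),(772,62),(770,140),(697,187),(624,143)]);hx=(hx-[560,0])/8+[424,274]
H=np.array([onz("top",*p,.03) for p in hx]);print("spacer",H.mean(0).round(4))
for i in range(6):
    v=H[(i+1)%6]-H[i];print(np.hypot(*v[:2]).round(4),(np.degrees(np.arctan2(v[1],v[0]))%60).round(1),end=";")
M=np.zeros((480,800,3),np.uint8)
for im,x,y,w,h,X in((t,350,225,26,32,0),(s,250,202,26,40,400)):
    k=15 if X==0 else 12
    cc=cv2.convertScaleAbs(cv2.resize(im[y:y+h,x:x+w],None,fx=k,fy=k,interpolation=cv2.INTER_CUBIC),alpha=1.6)
    M[:cc.shape[0],X:X+cc.shape[1]]=cc[:480]
cv2.imwrite("pics/m2.png",M)
E
```

```text
top ctr [ 0.5929 -0.0256  0.014 ] [(0.1037, -81.8), (0.1236, -171.3), (0.1038, 98.7), (0.1245, 8.7)]
scene ctr [ 0.5964 -0.0244  0.014 ] [(0.1047, 98.5), (0.1233, 8.4), (0.1042, -81.2), (0.1238, -171.4)]
collar (array([ 0.58498637, -0.02655334,  0.07865177]), [array([-0.2,  0. ]), array([-0.2, -0. ])])
tip (array([ 0.55866738, -0.03029658,  0.1399742 ]), [array([-0.1,  0. ]), array([-0.1, -0. ])])
ledge [0.4653 0.2196 0.02  ]
0.1191 -49.7
0.0505 -140.0
ledge bore top [0.46305    0.21746079 0.02      ] scene [0.46393578 0.21965374 0.012     ]
spacer [ 0.4823 -0.2282  0.03  ]
0.0283 0.0;0.0274 58.9;0.025 56.3;0.0281 2.2;0.0267 58.3;0.0259 59.5;
```

View pics/m2.png

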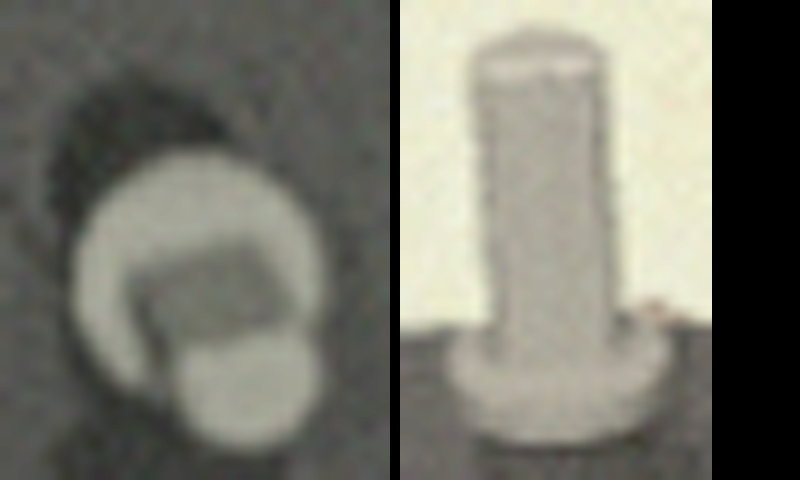

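```bash
cat >> h.py <<'E'
YAW=np.radians(8.6)
T25=np.radians(25)
X0=np.array([np.cos(YAW),np.sin(YAW),0]);SY=np.array([-np.sin(YAW),np.cos(YAW),0])
SZ=np.cos(T25)*np.array([0,0,1])-np.sin(T25)*X0
SX=np.cross(SY,SZ)
E
python3 - <<'E'
from h import *
print(SX)
# collar outline: left/right/top edges in the 15x crop
c=onz("top",350+199/15,225+270/15,.09);print("seat top",c)
u=lambda x,y:(250+(x-400)/12,202+y/12)
print("scene collar L/R edge mid",onz("scene",*u(560,365),.088))
# tip outline
print("tip top-view",onz("top",350+249/15,225+378/15,.1462-.003))
for seat in (np.array([c[0],c[1],.09]),):
  print("tip pred",seat+.062*SZ)
  for a in(-.6,-.3,0,.3,.6):
    n=np.cos(a)*SX+np.sin(a)*SY;t=np.cross(SZ,n)
    print(a,[ (np.subtract(proj("top",seat+h*SZ+.006*n+e*.0104*t),(350,225))*15).round().astype(int).tolist() for h in(0,.062) for e in(1,-1)],
     [ (np.subtract(proj("scene",seat+h*SZ+.006*n+e*.0104*t),(250,202))*12).round().astype(int).tolist() for h in(0,.062) for e in(1,-1)])
  for h in(0,.062): print("axis",(np.subtract(proj("top",seat+h*SZ),(350,225))*15).round(),(np.subtract(proj("scene",seat+h*SZ),(250,202))*12).round()+[400,0])
E
```

```text
[0.89611761 0.13552505 0.42261826]
seat top [ 0.58491114 -0.02689682  0.09      ]
scene collar L/R edge mid [ 0.58938568 -0.02477107  0.088     ]
tip top-view [ 0.55767824 -0.03113142  0.1432    ]
tip pred [ 0.55900341 -0.03081499  0.14619108]
-0.6 [[160, 212], [271, 265], [208, 307], [323, 361]] [[176, 366], [88, 337], [154, 62], [65, 35]]
-0.3 [[144, 226], [267, 244], [191, 321], [319, 340]] [[193, 360], [88, 346], [172, 57], [64, 44]]
0 [[133, 245], [257, 226], [179, 340], [308, 321]] [[206, 353], [93, 355], [185, 50], [70, 52]]
0.3 [[127, 265], [241, 212], [174, 362], [292, 306]] [[215, 344], [104, 362], [194, 42], [81, 59]]
0.6 [[128, 286], [222, 203], [175, 383], [272, 297]] [[217, 335], [119, 367], [197, 33], [96, 63]]
axis [199. 270.] [552. 338.]
axis [248. 367.] [530.  37.]
```

```bash
cat >> h.py <<'E'
def go(target,yaz=None):
    s=bot.observe();Rm=R.from_rotvec(s["ee_rot"]).as_matrix()
    d=Rm.T@(np.array(target)-s["tcp_pos"])*1000
    az=np.degrees(np.arctan2(Rm[1,1],Rm[0,1]))
    sp=0 if yaz is None else -(yaz-az)
    print("shift",d.round(1),"yaz",round(az,1),"spin",round(np.radians(sp),3),"alt",round(np.radians((sp+90)%180-90),3))
def st():
    s=bot.observe();Rm=R.from_rotvec(s["ee_rot"]).as_matrix()
    print("t",round(s["clock"],2),"tcp",np.round(s["tcp_pos"],4),"yaz",np.degrees(np.arctan2(Rm[1,1],Rm[0,1])).round(1),"F",np.round(s["wrist_force"],1),"gap",round(s["finger_gap"],4),"tilt",Rm[:,2].round(3),"q",np.round(s["q"],2))
E
python3 -c "
from h import *
st();go([.4835,-.228,.10],30)"
```

```text
t 0.1 tcp [ 0.1556 -0.6049  0.2306] yaz -75.6 F [-0.2 -0.5  0.2] gap 0.0853 tilt [-0.     0.001 -1.   ] q [ 1.22  0.44  0.02  1.57 -0.01  1.13 -0.08]
shift [ 411.5 -283.1  131. ] yaz -75.6 spin -1.843 alt 1.299
```

>>> step_arm --series '[[[411.5, -283, 131], -1.843], [[411.5, -283, 131], -1.843], [[411.5, -283, 131], -1.843], [[411.5, -283, 131], -1.843], [[411.5, -283, 131], -1.843], [[411.5, -283, 131], -1.843], [[411.5, -283, 131], -1.843], [[411.5, -283, 131], -1.843], [[411.5, -283, 131], -1.843], [[411.5, -283, 131], -1.843], [[411.5, -283, 131], -1.843], [[411.5, -283, 131], -1.843], [[411.5, -283, 131], -1.843], [[411.5, -283, 131], -1.843], [[411.5, -283, 131], -1.843], [[411.5, -283, 131], -1.843]]' --hand 100

```text
clock: 1.7
tcp_pos: [0.4836, -0.2289, 0.1003]
ee_rot: [-1.573, -2.72, 0.0]
wrist_force: [-0.1, -1.0, 0.1]
finger_gap: 0.0856
```

```bash
python3 -c "
from h import *
st();go([.4835,-.228,.008],30)"
```

```text
t 1.7 tcp [ 0.4836 -0.2289  0.1003] yaz 29.9 F [-0.1 -1.   0.1] gap 0.0856 tilt [-0. -0. -1.] q [ 0.72  0.5  -0.51  1.91  0.33  0.82  0.56]
shift [ 0.9  0.4 92.3] yaz 29.9 spin -0.001 alt -0.001
```

>>> step_arm --series '[[[0, 0, 30], 0], [[0, 0, 60], 0], [[0, 0, 85], 0], [[0, 0, 92], 0], [[0, 0, 92], 0]]'

```text
clock: 2.2
tcp_pos: [0.4832, -0.2285, 0.0078]
ee_rot: [-1.57, -2.719, 0.0]
wrist_force: [0.8, -0.4, 0.2]
finger_gap: 0.0855
```

>>> step_arm --series '[[[0, 0, 0], 0], [[0, 0, 0], 0], [[0, 0, 0], 0], [[0, 0, 0], 0], [[0, 0, 0], 0], [[0, 0, 0], 0], [[0, 0, 0], 0], [[0, 0, 0], 0]]' --hand 0

```text
clock: 3.0
tcp_pos: [0.4845, -0.2291, 0.0097]
ee_rot: [1.57, 2.719, -0.0]
wrist_force: [-0.6, 0.3, 7.9]
finger_gap: 0.0466
```

>>> step_arm --series '[[[0, 0, -30], 0], [[0, 0, -70], 0], [[0, 0, -120], 0], [[0, 0, -170], 0], [[0, 0, -192], 0], [[0, 0, -192], 0]]'

```text
clock: 3.6
tcp_pos: [0.4858, -0.2293, 0.2047]
ee_rot: [1.567, 2.714, 0.001]
wrist_force: [0.2, -0.4, -1.7]
finger_gap: 0.0463
```

```bash
python3 -c "
from h import *
st();go([.558,-.031,.20],-51.4+3)"
```

```text
t 3.6 tcp [ 0.4858 -0.2293  0.2047] yaz 30.0 F [ 0.2 -0.4 -1.7] gap 0.0463 tilt [ 0.007 -0.004 -1.   ] q [ 0.77  0.38 -0.57  1.79  0.24  1.03  0.64]
shift [135.7 161.6   4.5] yaz 30.0 spin 1.368 alt 1.368
```

>>> step_arm --series '[[[135.7, 161.6, 4.5], 1.368], [[135.7, 161.6, 4.5], 1.368], [[135.7, 161.6, 4.5], 1.368], [[135.7, 161.6, 4.5], 1.368], [[135.7, 161.6, 4.5], 1.368], [[135.7, 161.6, 4.5], 1.368], [[135.7, 161.6, 4.5], 1.368], [[135.7, 161.6, 4.5], 1.368], [[135.7, 161.6, 4.5], 1.368], [[135.7, 161.6, 4.5], 1.368], [[135.7, 161.6, 4.5], 1.368], [[135.7, 161.6, 4.5], 1.368]]'

```text
clock: 4.8
tcp_pos: [0.5552, -0.0304, 0.1951]
ee_rot: [-2.935, -1.12, 0.002]
wrist_force: [0.7, 0.3, -1.0]
finger_gap: 0.0469
```

```bash
cat >> h.py <<'E'
def snap(name,s,t,k=5):
    M=np.zeros((600,800,3),np.uint8);X=0
    for n,(x,y,w,h) in(("scene",s),("top",t)):
        im=bot.capture(n);cv2.imwrite(f"pics/{name}_{n}.png",im)
        c=cv2.convertScaleAbs(cv2.resize(im[y:y+h,x:x+w],None,fx=k,fy=k,interpolation=cv2.INTER_CUBIC),alpha=1.5)[:600,:800-X]
        for i in range(0,w,10): cv2.line(c,(i*k,0),(i*k,6),(0,0,255),1)
        for i in range(0,h,10): cv2.line(c,(0,i*k),(6,i*k),(0,0,255),1)
        cv2.putText(c,f"{x},{y}",(8,20),0,.5,(0,0,255),1)
        M[:c.shape[0],X:X+c.shape[1]]=c;X+=c.shape[1]
    cv2.imwrite(f"pics/{name}.png",M)
E
python3 -c "
from h import *
st();snap('a',(220,160,80,110),(325,205,80,80))
s=bot.observe();p=s['tcp_pos']
print(proj('scene',p),proj('top',p))"
```

```text
t 4.8 tcp [ 0.5552 -0.0304  0.1951] yaz -48.2 F [ 0.7  0.3 -1. ] gap 0.0469 tilt [-0.001 -0.    -1.   ] q [ 0.19  0.38 -0.31  1.77  0.13  1.01 -1.01]
(np.float64(259.12216782608044), np.float64(189.01079538273393)) (np.float64(367.8899479148355), np.float64(247.33360848256712))
```

View pics/a.png

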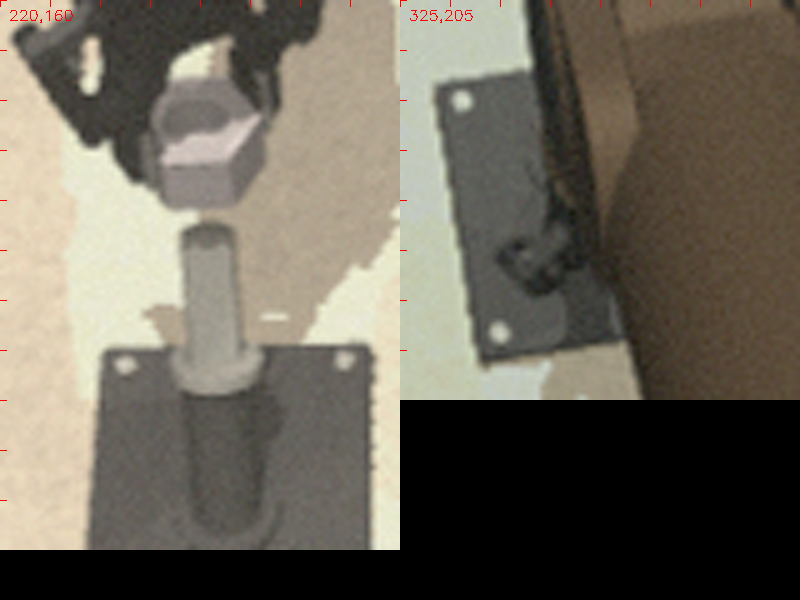

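```bash
python3 - <<'E'
from h import *
f=lambda x,y:(220+x/5,160+y/5)
inv=lambda p:((np.array(p)-[220,160])*5).round(0)
tip=np.array([.559,-.0308,.1462]);seat=tip-.062*SZ
print("tip pred px",inv(proj("scene",tip)),"front chord",[inv(proj("scene",tip+.006*SX+e*.0104*SY)) for e in(1,-1)],"back",inv(proj("scene",tip-.012*SX)),"L/R at mid",[inv(proj("scene",tip-.02*SZ+e*.012*SY)) for e in(1,-1)])
print("collar L/R/front",[inv(proj("scene",seat+v)) for v in(.021*SY,-.021*SY,.021*SX)])
tcp=bot.observe()["tcp_pos"]
for z in(.0,.03):
    c=np.array([tcp[0],tcp[1],tcp[2]-.0097+z])
    a0=np.radians(11.6+0)
    print("hex",z,[inv(proj("scene",c+.0277*np.array([np.cos(a0+a),np.sin(a0+a),0]))).tolist() for a in np.radians([30,90,150,210,270,330])],inv(proj("scene",c)))
E
```

```text
tip pred px [204. 225.] front chord [array([227., 231.]), array([179., 232.])] back [207. 213.] L/R at mid [array([235., 266.]), array([180., 267.])]
collar L/R/front [array([261., 350.]), array([166., 352.]), array([210., 374.])]
hex 0.0 [[231.0, 202.0], [263.0, 156.0], [230.0, 116.0], [165.0, 119.0], [132.0, 164.0], [165.0, 206.0]] [198. 160.]
hex 0.03 [[225.0, 155.0], [258.0, 109.0], [224.0, 68.0], [158.0, 72.0], [124.0, 117.0], [157.0, 159.0]] [191. 113.]
```

```bash
python3 - <<'E'
from h import *
p,r=tri({"top":(366.2,247.5),"scene":(261.9,208.2)})
print("chamfer chord",p,r,"->tip",p+.0015*SZ-.006*SX)
h=.0895+.0605*np.cos(T25)+.006*np.sin(T25)
for n,uv in(("top",(366.2,247.5)),("scene",(261.9,208.2))):
    q=onz(n,*uv,h);print(n,q,"->tip",q+.0015*SZ-.006*SX)
E
```

```text
chamfer chord [ 0.56420953 -0.02913435  0.14198186] [array([-0.5,  0.1]), array([-0.6, -0. ])] ->tip [ 0.55820603 -0.03004229  0.14080561]
top [ 0.56360439 -0.03000125  0.14686733] ->tip [ 0.55760088 -0.0309092   0.14569108]
scene [ 0.56788663 -0.02667411  0.14686733] ->tip [ 0.56188312 -0.02758206  0.14569108]
```

```bash
python3 -c "
from h import *
st();go([.5588,-.031,.165])
R0=R.from_rotvec(bot.observe()['ee_rot']).as_matrix()
print('X0',R0.T@X0,'SZ',R0.T@SZ)"
```

```text
t 4.9 tcp [ 0.5555 -0.0305  0.1954] yaz -48.3 F [-0.5  0.5 -0.7] gap 0.0469 tilt [-0.001 -0.    -1.   ] q [ 0.19  0.38 -0.31  1.77  0.13  1.01 -1.01]
shift [ 2.1  2.6 30.4] yaz -48.3 spin 0.0 alt 0.0
X0 [ 8.37500656e-01  5.46435969e-01 -6.18864042e-04] SZ [-0.35438041 -0.23128997 -0.90604607]
```

>>> step_arm --series '[[[2, 2.5, 10], 0], [[2, 2.5, 20], 0], [[2, 2.5, 28], 0], [[2, 2.5, 32], 0], [[2, 2.5, 34], 0], [[2, 2.5, 36], 0], [[2, 2.5, 36], 0]]'

```text
clock: 5.6
tcp_pos: [0.559, -0.0309, 0.1598]
ee_rot: [2.936, 1.117, 0.0]
wrist_force: [0.2, -0.5, -1.1]
finger_gap: 0.0465
```

>>> step_arm --series '[[[0, 0, 2], 0], [[0, 0, 4], 0], [[0, 0, 4], 0]]'

```text
clock: 5.9
tcp_pos: [0.5588, -0.031, 0.1556]
ee_rot: [2.936, 1.116, -0.0]
wrist_force: [0.1, 0.5, -1.2]
finger_gap: 0.0468
```

>>> step_arm --series '[[[0, 0, 2], 0], [[0, 0, 4], 0], [[0, 0, 4], 0]]'

```text
clock: 6.2
tcp_pos: [0.56, -0.0307, 0.1521]
ee_rot: [2.936, 1.117, 0.003]
wrist_force: [4.3, 0.3, -1.2]
finger_gap: 0.0467
```

>>> step_arm --series '[[[1.2, 0.8, 1], 0], [[1.7, 1.1, 2], 0], [[2, 1.3, 3], 0], [[2.4, 1.6, 4], 0], [[2.4, 1.6, 4], 0]]'

```text
clock: 6.7
tcp_pos: [0.562, -0.0306, 0.1478]
ee_rot: [2.936, 1.116, 0.0]
wrist_force: [3.0, 0.3, 1.2]
finger_gap: 0.0466
```

```bash
python3 -c "
from h import *
st();print(bot.observe()['torque'])"
```

```text
t 6.7 tcp [ 0.562  -0.0306  0.1478] yaz -48.4 F [3.  0.3 1.2] gap 0.0466 tilt [ 0. -0. -1.] q [ 0.18  0.44 -0.3   1.81  0.16  0.91 -1.04]
[ 0.06591645 -0.69436035  0.05592368]
```

>>> step_arm --series '[[[0.6, 0.4, 1], 0], [[1.0, 0.7, 2], 0], [[1.4, 0.9, 3], 0], [[1.8, 1.2, 4], 0], [[1.8, 1.2, 4], 0]]'

```text
clock: 7.2
tcp_pos: [0.563, -0.0308, 0.1451]
ee_rot: [2.936, 1.116, -0.003]
wrist_force: [-7.5, -2.8, 19.5]
finger_gap: 0.0466
```

>>> step_arm --series '[[[0.4, 0.3, 1], 0], [[0.8, 0.5, 2], 0], [[1.2, 0.8, 3], 0], [[1.6, 1.0, 4], 0], [[1.6, 1.0, 4], 0]]'

```text
clock: 7.7
tcp_pos: [0.5636, -0.0307, 0.1434]
ee_rot: [2.936, 1.115, -0.005]
wrist_force: [-21.3, -2.6, 49.3]
finger_gap: 0.0466
```

```bash
python3 -c "
from h import *
st();print(bot.observe()['torque'])
snap('b',(220,160,80,110),(325,205,80,80))"
```

```text
t 7.7 tcp [ 0.5636 -0.0307  0.1434] yaz -48.4 F [-21.3  -2.6  49.3] gap 0.0466 tilt [-0.003 -0.002 -1.   ] q [ 0.18  0.45 -0.3   1.81  0.17  0.91 -1.04]
[-0.79025476  4.90279615 -0.02028895]
```

View pics/b.png

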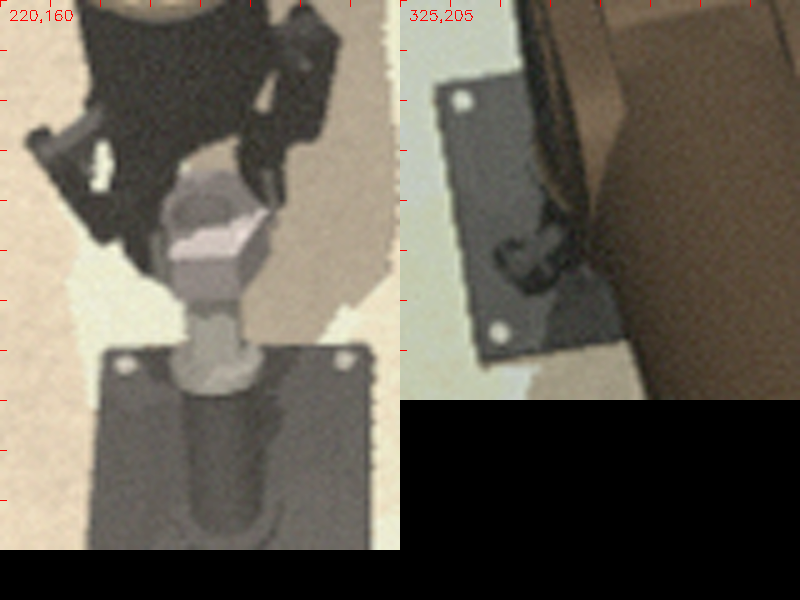

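>>> step_arm --series '[[[-0.8, -0.5, -2], 0], [[-1.6, -1, -4], 0], [[-1.6, -1, -4], 0], [[-1.6, -1, -4], 0]]'

```text
clock: 8.2
tcp_pos: [0.5632, -0.0307, 0.1442]
ee_rot: [2.936, 1.116, -0.002]
wrist_force: [-5.5, -2.1, 11.3]
finger_gap: 0.0465
```

>>> step_arm --series '[[[0, 0, 0], 0], [[0, 0, 0], 0], [[0, 0, 0], 0], [[0, 0, 0], 0], [[0, 0, 0], 0], [[0, 0, 0], 0], [[0, 0, 0], 0], [[0, 0, 0], 0]]' --hand 100

```text
clock: 9.0
tcp_pos: [0.5639, -0.0303, 0.1438]
ee_rot: [2.936, 1.117, -0.0]
wrist_force: [0.1, -0.1, -0.5]
finger_gap: 0.0855
```

```bash
python3 -c "
from h import *
st()
snap('c',(220,160,80,110),(325,205,80,80))"
```

```text
t 9.0 tcp [ 0.5639 -0.0303  0.1438] yaz -48.4 F [ 0.1 -0.1 -0.5] gap 0.0855 tilt [-0. -0. -1.] q [ 0.18  0.45 -0.3   1.81  0.16  0.91 -1.04]
```

View pics/c.png

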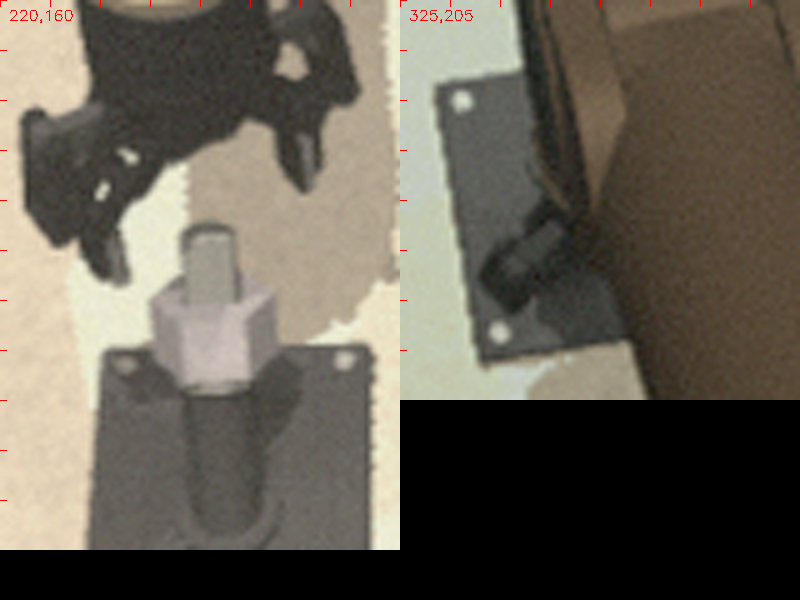

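>>> step_arm --series '[[[0, 0, -30], 0], [[0, 0, -70], 0], [[0, 0, -100], 0], [[0, 0, -100], 0]]'

```text
clock: 9.5
tcp_pos: [0.5663, -0.0299, 0.2484]
ee_rot: [2.934, 1.116, 0.011]
wrist_force: [0.7, 0.8, 0.4]
finger_gap: 0.0855
```

```bash
python3 -c "
from h import *
st();go([.464,.2185,.11],40.3)"
```

```text
t 9.5 tcp [ 0.5663 -0.0299  0.2484] yaz -48.4 F [0.7 0.8 0.4] gap 0.0855 tilt [ 0.008 -0.    -1.   ] q [ 0.19  0.35 -0.31  1.68  0.12  1.13 -1.  ]
shift [  87.8 -254.3  137.6] yaz -48.4 spin -1.547 alt -1.547
```

>>> step_arm --series '[[[88, -254, 137], -1.547], [[88, -254, 137], -1.547], [[88, -254, 137], -1.547], [[88, -254, 137], -1.547], [[88, -254, 137], -1.547], [[88, -254, 137], -1.547], [[88, -254, 137], -1.547], [[88, -254, 137], -1.547], [[88, -254, 137], -1.547], [[88, -254, 137], -1.547], [[88, -254, 137], -1.547], [[88, -254, 137], -1.547], [[88, -254, 137], -1.547]]'

```text
clock: 10.8
tcp_pos: [0.4607, 0.2179, 0.1064]
ee_rot: [-1.323, -2.849, 0.001]
wrist_force: [0.1, -0.4, 0.2]
finger_gap: 0.0857
```

```bash
python3 -c "
from h import *
st();go([.464,.2185,.011],40.3)"
```

```text
t 10.8 tcp [0.4607 0.2179 0.1064] yaz 40.2 F [ 0.1 -0.4  0.2] gap 0.0857 tilt [-0.001 -0.    -1.   ] q [-0.01  0.5  -0.72  1.95  0.44  0.85 -0.26]
shift [-1.7  3.  95.4] yaz 40.2 spin -0.002 alt -0.002
```

>>> step_arm --series '[[[-1.7, 3, 30], 0], [[-1.7, 3, 60], 0], [[-1.7, 3, 88], 0], [[-1.7, 3, 95.5], 0], [[-1.7, 3, 95.5], 0]]'

```text
clock: 11.3
tcp_pos: [0.4636, 0.2185, 0.0106]
ee_rot: [-1.321, -2.849, 0.003]
wrist_force: [0.1, 0.3, 0.9]
finger_gap: 0.0851
```

>>> step_arm --series '[[[0, 0, 0], 0], [[0, 0, 0], 0], [[0, 0, 0], 0], [[0, 0, 0], 0], [[0, 0, 0], 0], [[0, 0, 0], 0], [[0, 0, 0], 0], [[0, 0, 0], 0]]' --hand 0

```text
clock: 12.1
tcp_pos: [0.4651, 0.2191, 0.0129]
ee_rot: [1.321, 2.848, 0.002]
wrist_force: [-1.3, -1.4, 11.2]
finger_gap: 0.0457
```

>>> step_arm --series '[[[0, 0, -30], 0], [[0, 0, -70], 0], [[0, 0, -120], 0], [[0, 0, -170], 0], [[0, 0, -192], 0], [[0, 0, -192], 0], [[0, 0, -192], 0]]'

```text
clock: 12.8
tcp_pos: [0.4643, 0.2183, 0.2035]
ee_rot: [1.321, 2.849, 0.0]
wrist_force: [0.5, -0.8, -2.7]
finger_gap: 0.0456
```

```bash
python3 -c "
from h import *
st();go([.5595,-.031,.20],11.7)"
```

```text
t 12.8 tcp [0.4643 0.2183 0.2035] yaz 40.2 F [ 0.5 -0.8 -2.7] gap 0.0456 tilt [ 0.001 -0.    -1.   ] q [ 0.06  0.39 -0.79  1.83  0.32  1.05 -0.15]
shift [-251.8  -88.4    3.7] yaz 40.2 spin 0.498 alt 0.498
```

>>> step_arm --series '[[[-252, -88.5, 3], 0.498], [[-252, -88.5, 3], 0.498], [[-252, -88.5, 3], 0.498], [[-252, -88.5, 3], 0.498], [[-252, -88.5, 3], 0.498], [[-252, -88.5, 3], 0.498], [[-252, -88.5, 3], 0.498], [[-252, -88.5, 3], 0.498], [[-252, -88.5, 3], 0.498], [[-252, -88.5, 3], 0.498], [[-252, -88.5, 3], 0.498], [[-252, -88.5, 3], 0.498]]'

```text
clock: 14.0
tcp_pos: [0.5596, -0.0301, 0.2004]
ee_rot: [1.981, 2.438, 0.0]
wrist_force: [-1.0, 0.2, -1.9]
finger_gap: 0.0458
```

```bash
python3 -c "
from h import *
st();go([.5595,-.031,.165],11.7)
R0=R.from_rotvec(bot.observe()['ee_rot']).as_matrix()
print('X0',R0.T@X0)
snap('d',(220,160,80,110),(325,205,80,80))
p=bot.observe()['tcp_pos']
for z in(-.0129,.0071):print((np.subtract(proj('scene',p+[0,0,z]),(220,160))*5).round(), [(np.subtract(proj('scene',p+[0,0,z]+a*.024*np.array([np.cos(np.radians(11.7)),np.sin(np.radians(11.7)),0])+b*.06*np.array([-np.sin(np.radians(11.7)),np.cos(np.radians(11.7)),0])),(220,160))*5).round().tolist() for a,b in((1,1),(1,-1))])"
```

```text
t 14.0 tcp [ 0.5596 -0.0301  0.2004] yaz 11.8 F [-1.   0.2 -1.9] gap 0.0458 tilt [ 0. -0. -1.] q [ 0.39  0.43 -0.6   1.74  0.27  1.06 -0.09]
shift [-0.8 -0.3 35.4] yaz 11.8 spin 0.002 alt 0.002
X0 [-5.58571462e-02  9.98438766e-01  1.00307346e-04]
[195. 165.] [[339.0, 200.0], [52.0, 217.0]]
[191. 134.] [[336.0, 169.0], [45.0, 186.0]]
```

View pics/d.png

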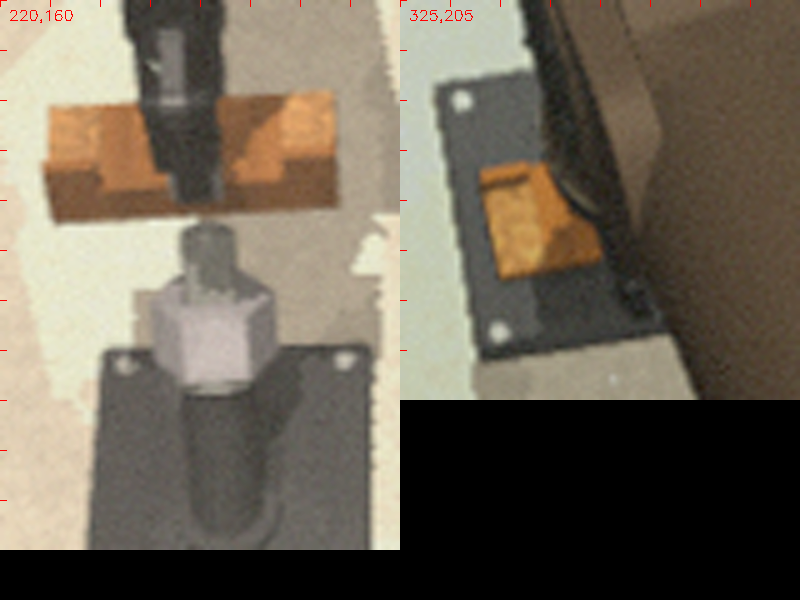

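>>> step_arm --series '[[[0.8, 0, 12], 0], [[0.8, 0, 25], 0], [[0.8, 0, 33], 0], [[0.8, 0, 36], 0], [[0.8, 0, 38], 0], [[0.8, 0, 38], 0]]'

```text
clock: 14.7
tcp_pos: [0.5595, -0.03, 0.1621]
ee_rot: [-1.982, -2.437, 0.0]
wrist_force: [0.1, 0.9, -1.5]
finger_gap: 0.0454
```

>>> step_arm --series '[[[0, 0, 2], 0], [[0, 0, 4], 0], [[0, 0, 4], 0]]'

```text
clock: 15.0
tcp_pos: [0.5595, -0.03, 0.1582]
ee_rot: [1.983, 2.437, -0.0]
wrist_force: [-0.0, 0.2, -1.8]
finger_gap: 0.0455
```

>>> step_arm --series '[[[0, 0, 2], 0], [[0, 0, 3], 0], [[0, 0, 3], 0]]'

```text
clock: 15.3
tcp_pos: [0.5594, -0.03, 0.1551]
ee_rot: [-1.982, -2.437, 0.0]
wrist_force: [0.7, -0.1, -1.0]
finger_gap: 0.0454
```

>>> step_arm --series '[[[0, 0.5, 1], 0], [[0, 0.9, 2], 0], [[0, 1.3, 3], 0], [[0, 1.3, 3], 0]]'

```text
clock: 15.7
tcp_pos: [0.5608, -0.0297, 0.1521]
ee_rot: [-1.982, -2.437, 0.0]
wrist_force: [-0.5, -0.5, -0.7]
finger_gap: 0.0454
```

>>> step_arm --series '[[[0, 0.7, 1], 0], [[0, 1.3, 2], 0], [[0, 1.3, 2], 0]]'

```text
clock: 16.0
tcp_pos: [0.5614, -0.0295, 0.1501]
ee_rot: [-1.982, -2.436, 0.002]
wrist_force: [-4.2, -0.7, 1.6]
finger_gap: 0.0456
```

```bash
python3 -c "
from h import *
st();print(bot.observe()['torque'])"
```

```text
t 16.0 tcp [ 0.5614 -0.0295  0.1501] yaz 11.7 F [-4.2 -0.7  1.6] gap 0.0456 tilt [-0.001 -0.    -1.   ] q [ 0.37  0.48 -0.58  1.79  0.31  0.96 -0.13]
[-0.10430426  0.84059933 -0.00456207]
```

>>> step_arm --series '[[[0, -0.5, 0], 0], [[0, -0.5, 0], 0]]'

```text
clock: 16.2
tcp_pos: [0.5614, -0.0296, 0.1501]
ee_rot: [-1.982, -2.437, 0.0]
wrist_force: [-2.7, -0.6, -1.2]
finger_gap: 0.0459
```

>>> step_arm --series '[[[0, 0, 0], 0], [[0, 0, 0], 0], [[0, 0, 0], 0], [[0, 0, 0], 0], [[0, 0, 0], 0], [[0, 0, 0], 0], [[0, 0, 0], 0], [[0, 0, 0], 0]]' --hand 100

```text
clock: 17.0
tcp_pos: [0.5616, -0.0295, 0.1503]
ee_rot: [1.982, 2.437, 0.0]
wrist_force: [0.6, 0.1, 0.2]
finger_gap: 0.0852
```

```bash
python3 -c "
from h import *
st()
snap('e',(220,160,80,110),(325,205,80,80))"
```

```text
t 17.0 tcp [ 0.5616 -0.0295  0.1503] yaz 11.7 F [0.6 0.1 0.2] gap 0.0852 tilt [ 0. -0. -1.] q [ 0.37  0.48 -0.58  1.79  0.31  0.96 -0.13]
```

View pics/e.png

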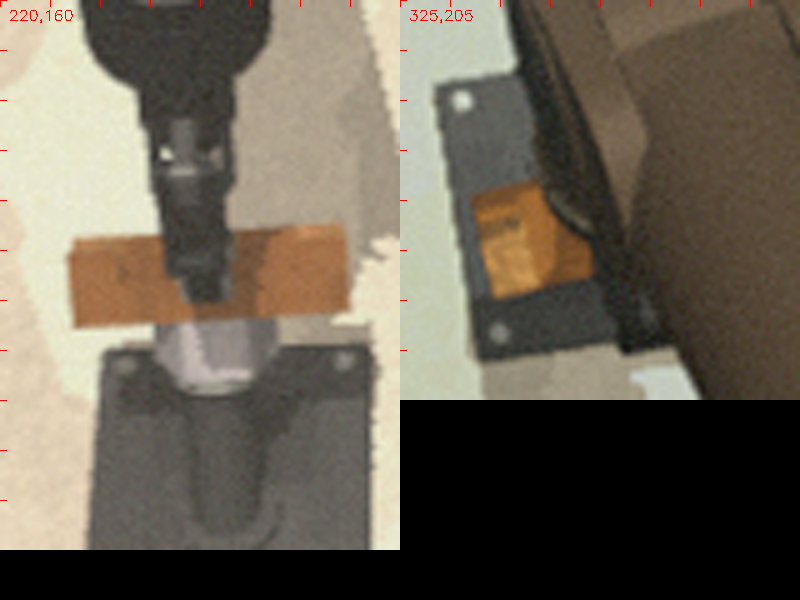

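>>> step_arm --series '[[[0, 0, -20], 0], [[0, 0, -50], 0], [[0, 0, -90], 0], [[0, 0, -110], 0], [[200, -50, -110], 0], [[200, -50, -110], 0], [[200, -50, -110], 0], [[200, -50, -110], 0], [[200, -50, -110], 0], [[200, -50, -110], 0], [[200, -50, -110], 0], [[200, -50, -110], 0], [[200, -50, -110], 0]]'

```text
clock: 18.4
tcp_pos: [0.4726, 0.1547, 0.26]
ee_rot: [-1.986, -2.434, 0.001]
wrist_force: [0.3, 0.5, 0.9]
finger_gap: 0.0855
```

```bash
python3 - <<'E'
from h import *
st()
snap('f',(220,180,80,100),(325,205,80,80))
seat=np.array([.585,-.0262,.09])
for a in(0,.05):
  n=np.cos(a)*SX+np.sin(a)*SY;t=np.cross(SZ,n)
  print("scene bottom front",[((np.array(proj("scene",seat+.03*SZ+.024*n+e*.06*t))-[220,180])*5).round() for e in(1,-1)],"top of bar front",[((np.array(proj("scene",seat+.05*SZ+.024*n+e*.038*t))-[220,180])*5).round() for e in(1,-1)])
E
```

```text
t 18.4 tcp [0.4726 0.1547 0.26  ] yaz 11.6 F [0.3 0.5 0.9] gap 0.0855 tilt [-0. -0. -1.] q [ 0.14  0.28 -0.71  1.79  0.2   1.14 -0.42]
scene bottom front [array([345., 214.]), array([ 67., 219.])] top of bar front [array([292., 174.]), array([114., 177.])]
scene bottom front [array([348., 211.]), array([ 69., 222.])] top of bar front [array([295., 171.]), array([117., 179.])]
```

View pics/f.png

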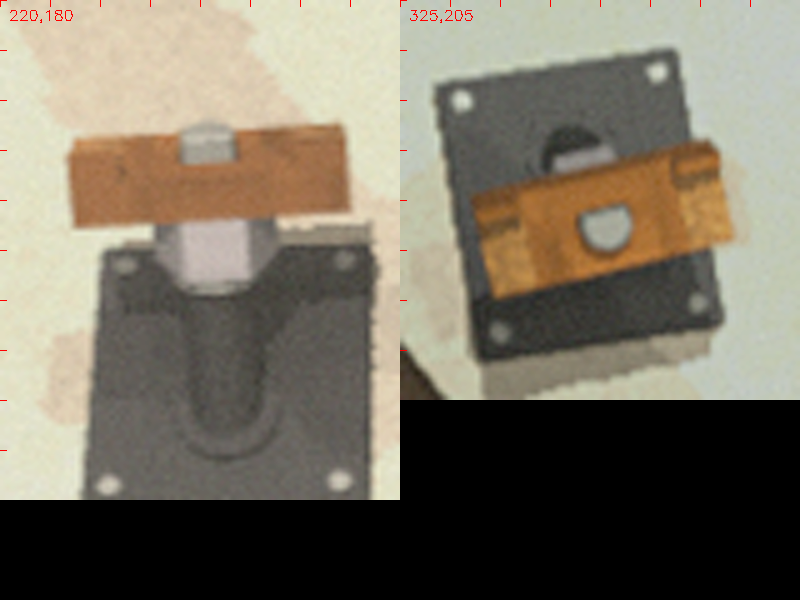

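```bash
python3 - <<'E'
from h import *
seat=np.array([.585,-.0262,.09])
f=lambda h,x,y=0:((np.array(proj("scene",seat+h*SZ+x*SX+y*SY))-[220,180])*5).round(1)
print("tip back",f(.062,-.012),"chamfer chord",f(.0605,.006))
for g in(0,.003,.006,.01): print(g,"rim",f(.05+g,.0072),"ledge bottom front",f(.03+g,.024))
print("spacer bottom front",f(0,.024), "left end",f(0,.024,-.0139),f(0,.024,.0139),"spacer front at ledge bottom",f(.03,.024))
g=lambda h,x,y=0:((np.array(proj("top",seat+h*SZ+x*SX+y*SY))-[325,205])*5).round(1)
print("top: tip",g(.062,0),"ledge corners home",[g(.05,-.024,.06),g(.05,-.024,-.06)],"raised 5mm",[g(.055,-.024,.06),g(.055,-.024,-.06)])
E
```

```text
tip back [208.1 113.5] chamfer chord [204.9 134.7]
0 rim [206.3 157.7] ledge bottom front [206.1 216.5]
0.003 rim [205.8 151.5] ledge bottom front [205.6 210.3]
0.006 rim [205.4 145.3] ledge bottom front [205.2 204.1]
0.01 rim [204.7 137. ] ledge bottom front [204.6 195.9]
spacer bottom front [210.6 277.3] left end [178.8 277.8] [242.4 276.7] spacer front at ledge bottom [206.1 216.5]
top: tip [206.3 222. ] ledge corners home [array([ 86.4, 281.4]), array([331.1, 244.6])] raised 5mm [array([ 87.4, 284.3]), array([332.9, 247.3])]
```

```bash
python3 -c "
from h import *
st();go([.5635,-.0295,.26],-78.6)"
```

```text
t 18.5 tcp [0.4724 0.1552 0.2601] yaz 11.6 F [ 0.6 -0.   0.6] gap 0.0854 tilt [-0. -0. -1.] q [ 0.14  0.28 -0.71  1.79  0.2   1.14 -0.42]
shift [-1.993e+02  5.200e+01  1.000e-01] yaz 11.6 spin 1.575 alt -1.567
```

>>> step_arm --series '[[[-199, 52, 0], 1.575], [[-199, 52, 0], 1.575], [[-199, 52, 0], 1.575], [[-199, 52, 0], 1.575], [[-199, 52, 0], 1.575], [[-199, 52, 0], 1.575], [[-199, 52, 0], 1.575], [[-199, 52, 0], 1.575], [[-199, 52, 0], 1.575], [[-199, 52, 0], 1.575], [[-199, 52, 0], 1.575], [[-199, 52, 0], 1.575], [[-199, 52, 0], 1.575], [[-199, 52, 0], 1.575]]' --hand 60

```text
clock: 19.9
tcp_pos: [0.5634, -0.0284, 0.2602]
ee_rot: [3.125, 0.317, -0.0]
wrist_force: [0.7, -0.2, -0.4]
finger_gap: 0.0511
```

```bash
python3 -c "
from h import *
st();go([.5635,-.0295,.165],-78.6)"
```

```text
t 19.9 tcp [ 0.5634 -0.0284  0.2602] yaz -78.4 F [ 0.7 -0.2 -0.4] gap 0.0511 tilt [-0. -0. -1.] q [ 0.18  0.33 -0.3   1.66  0.11  1.16 -1.51]
shift [-0.1  1.1 95.2] yaz -78.4 spin 0.003 alt 0.003
```

>>> step_arm --series '[[[0, 1, 30], 0], [[0, 1, 60], 0], [[0, 1, 85], 0], [[0, 1, 98], 0], [[0, 1, 102], 0], [[0, 1, 106], 0], [[0, 1, 110], 0], [[0, 1, 110], 0]]'

```text
clock: 20.7
tcp_pos: [0.5639, -0.0291, 0.1507]
ee_rot: [3.126, 0.315, 0.001]
wrist_force: [-0.4, -0.0, -0.0]
finger_gap: 0.0512
```

>>> step_arm --series '[[[0, 0, 2], 0], [[0, 0, 4], 0], [[0, 0, 4], 0]]'

```text
clock: 21.0
tcp_pos: [0.5635, -0.0292, 0.1463]
ee_rot: [3.126, 0.315, -0.0]
wrist_force: [0.2, -0.9, 0.6]
finger_gap: 0.0512
```

>>> step_arm --series '[[[0, 0, 2], 0], [[0, 0, 4], 0], [[0, 0, 4], 0]]'

```text
clock: 21.3
tcp_pos: [0.5634, -0.0292, 0.142]
ee_rot: [-3.126, -0.315, 0.001]
wrist_force: [-0.5, 0.5, 0.5]
finger_gap: 0.0513
```

>>> step_arm --series '[[[0, 0, 1], 0], [[0, 0, 2], 0], [[0, 0, 2], 0]]'

```text
clock: 21.6
tcp_pos: [0.5635, -0.0292, 0.1402]
ee_rot: [3.126, 0.315, -0.0]
wrist_force: [-0.2, 0.1, 1.0]
finger_gap: 0.0512
```

>>> step_arm --series '[[[0, 0, 1], 0], [[0, 0, 2], 0], [[0, 0, 2], 0]]'

```text
clock: 21.9
tcp_pos: [0.5635, -0.0292, 0.1382]
ee_rot: [3.126, 0.315, -0.0]
wrist_force: [0.7, -0.2, 0.5]
finger_gap: 0.0515
```

>>> step_arm --series '[[[0, 0, 1], 0], [[0, 0, 2], 0], [[0, 0, 2], 0]]'

```text
clock: 22.2
tcp_pos: [0.5638, -0.0293, 0.1365]
ee_rot: [3.126, 0.315, 0.001]
wrist_force: [0.1, 0.1, 2.2]
finger_gap: 0.0511
```

>>> step_arm --series '[[[0, 0, 1], 0], [[0, 0, 2], 0], [[0, 0, 2], 0]]'

```text
clock: 22.5
tcp_pos: [0.5641, -0.0295, 0.1359]
ee_rot: [3.125, 0.314, 0.002]
wrist_force: [-4.7, -1.0, 16.1]
finger_gap: 0.051
```

>>> step_arm --series '[[[0, 0, 1], 0], [[0, 0, 2], 0], [[0, 0, 2], 0]]'

```text
clock: 22.8
tcp_pos: [0.5643, -0.0294, 0.1355]
ee_rot: [3.124, 0.314, 0.004]
wrist_force: [-9.8, -0.4, 32.4]
finger_gap: 0.0513
```

>>> step_arm --series '[[[0, 0, -10], 0], [[0, 0, -40], 0], [[0, 0, -80], 0], [[0, 0, -120], 0], [[0, 0, -120], 0], [[0, 190, -120], 0], [[0, 190, -120], 0], [[0, 190, -120], 0], [[0, 190, -120], 0], [[0, 190, -120], 0], [[0, 190, -120], 0], [[0, 190, -120], 0], [[0, 190, -120], 0]]'

```text
clock: 24.1
tcp_pos: [0.6016, -0.2134, 0.2524]
ee_rot: [-3.125, -0.319, -0.0]
wrist_force: [0.1, 0.7, -0.7]
finger_gap: 0.0508
```

```bash
python3 -c "
from h import *
st()
snap('g',(220,180,80,100),(325,205,80,80))
for n in('scene','top'):
    d=cv2.absdiff(cv2.imread(f'pics/{n}0.png'),cv2.imread(f'pics/g_{n}.png')).max(2)
    for nm,z,p in(('jar',.13,None),): pass
    print(n,[int((d[y:y+h,x:x+w]>60).sum()) for x,y,w,h in ([(380,275,45,65),(85,255,90,55),(450,220,100,95)] if n=='scene' else [(215,170,50,50),(432,180,75,45),(115,215,85,90)])])"
```

```text
t 24.1 tcp [ 0.6016 -0.2134  0.2524] yaz -78.4 F [ 0.1  0.7 -0.7] gap 0.0508 tilt [ 0.     0.001 -1.   ] q [ 0.41  0.46 -0.23  1.49  0.11  1.21 -1.2 ]
scene [0, 0, 0]
top [0, 1583, 0]
```

View pics/g.png

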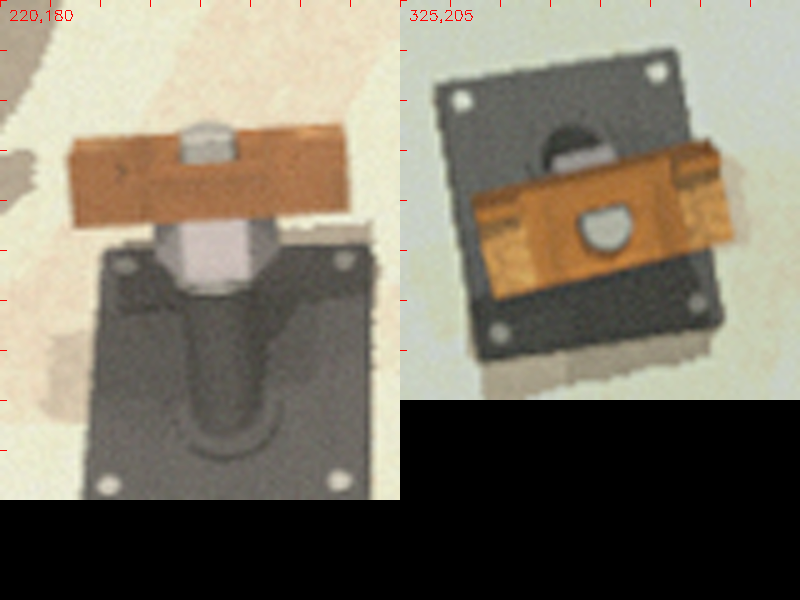

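The ledge looks the same after a 32 N push. It already sat on the spacer, and its lips and cork pads face up. The spacer and the bystanders haven't moved; the change over the vials in the top view is the arm blocking it.

```bash
python3 -c "
from bench import bot
print(bot.job_done())"
```

```text
the job is handed in; nothing more can be done
None
```

I slid the spacer onto the post, let go of it, and it went down to the collar. The ledge went on top of it the same way, cork pads and lips up. I handed the job in at about 24 s, with the gripper open and clear of everything.

- **Seating:** after the ledge was released I pressed it straight down on both sides of the post, up to about 32 N. It met firm contact at the height expected for home, and the last pictures before and after the push look the same.
- **Disagreement:** the heights read from the pictures suggested the ledge could be about 1 mm high. That is within pixel error, since the two cameras differ by 3–4 mm at the stand.
- **Forces:** the highest wrist reading I saw was about 54 N, while the spacer was being fitted. I only read forces at the end of each move.
- **Bystanders:** comparing pictures from the start and end, nothing moved around the jar, rack or visor in the scene camera. The top camera agreed for the jar and visor, but the rack area differed there; I put that down to the arm overhead and did not look at that part of the picture.

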